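# Set the glaze dryer's air valve half open and spot-check the plate's temperature

### The job

Open the warm-air dryer's yellow valve lever to the green half-open mark (45 degrees) without swinging it past 60, and leave it there. Then pick up the infrared thermometer and, from about 15 cm away, point it at the dark middle of the freshly glazed plate, looking down at a slant of about 40 degrees below level rather than skimming across, and hold it steady for two seconds. Lay it back on its side on the cork mat without dropping it, never touching the wet plate or knocking the bottle, cup and jar.

Things in the scene. Friction and masses are not known exactly. Their poses are not given: they have to be found in the camera images.
- lever (a joint): Angle of the valve lever, rad: 0 = shut (square to the pipe, pointing towards the robot and down), 1.571 = fully open (along the pipe, towards the blue blower); grows counter-clockwise seen from the stem's outer end. Green mark on the black quadrant plate at 0.785, white ticks every 15 degrees. Hinge friction about 0.45 N m (3.5 N at the grip); it stays where it is left.
- lever_grip (a point): Middle of the yellow lever sleeve, moving with the lever. z: along the stem (hinge) axis, outwards; the stem leans 35 degrees from vertical towards the robot. x: along the lever towards the stem, whose axis is 130 mm away; y: across the lever. Sleeve 110 mm long, 26 mm wide (y), 18 mm thick (z), with free air all round and beneath.
- dryer: Fixed blue dryer. Origin on the table below the valve, x away from robot. 48 mm pipe along y at x 0, height 108 mm, y -200 to 260. Valve at y 0: flanges 100 mm, quadrant plate 124 mm across, 90 mm out along the stem from the pipe axis; lever 112 mm out. Case 220 x 240 x 270 mm high, centre x 40, y -330. At y 260 a riser 280 mm high, its nozzle slanting to the plate, tip at x -60, height 195.
- plate_mid (a point): Centre of the upper face of the glazed plate, middle of its dark rose disc (80 mm across), 59 mm above the table; z up. Pink plate 220 mm across, rim 72 mm above the table, loose on a steel banding wheel 180 mm across, 50 mm high, about 185 mm in front of the riser.
- plate: The same pink plate; origin at the centre of its underside (50 mm above the table), z up.
- gun: Infrared thermometer, pistol shape, yellow and black, about 220 g, lying on its side. Origin under the barrel on the side it lies on; z up, x the way it looks. Barrel x -60 to 70, y -23 to 23, z 0 to 40 mm; black lens tube 34 mm across to x 82. Black handle 34 mm wide, 40 thick, leaves the rear of the barrel (x -40) towards +y, raked back 15 degrees, its end at about x -66, y 118.
- gun_grip (a point): Point on the barrel to grasp, x = 25, z = 20 mm in the frame of the gun, same axes; the barrel is 46 mm wide along y here and free on both sides.
- gun_lens (a point): Front of the lens, x = 82, z = 20 mm in the frame of the gun, same axes; it looks along +x.
- mat: Cork mat 200 x 200 x 4 mm, fixed; origin at the centre of its underside, on the table.
- bottle: White plastic bottle with blue cap, 76 mm across, 190 mm high; origin at the centre of its foot.
- cup: Small blush-pink open cup, 64 mm across, 65 mm high; origin at the centre of its foot.
- jar: Jar with black cap, 72 mm across, 110 mm high; origin at the centre of its foot.
Mind the look-alikes: they are no part of the job. There is more than one size of the gun; the job needs the middle-sized. There is more than one size of the plate; the job needs the smaller.

How it is judged:
By the outcome, as a careful person would: the job done as asked, in the order asked, and still so for the second after the job is handed in, with the robot touching nothing.
It also fails if it takes over 72 s, if anything falls off the work surface, if the arm or the gripper's body presses on something with over 40 N, if the wrist force passes 120 N, or if a joint passes its speed limit or range.

### The arm

A 6-joint arm with a two-finger parallel gripper is mounted at the origin on the work surface. World frame = base frame: x ahead of the robot, y to its left, z up, the work surface at z = 0. Lengths are in m, angles in rad, forces in N, time in s.
With the tool pointing down it reaches from about 0.375 to 0.975 m from the base axis. Payload 3.8 kg.
Tool frame: the origin (TCP) lies midway between the tips of the shut fingers; the grasp point (between the pads) lies 19 mm behind it; x points along the fingers, y is the direction in which the jaws open and shut, and the axes are right-handed (so a half turn about x gives the same grasp; the last joint's range is limited). The gripper opens to 88 mm and grips with 3 to 60 N. Pads are 18 mm wide; open, the fingers measure 123 mm over their backs; the gripper's body (75 mm by 187 mm) begins 45 mm behind the grasp point.
Start: joints at [1.216, 0.264, 1.604, -0, 1.274, -0.037], TCP at [0.211, 0.641, 0.214] pointing down, gripper open.
Joint ranges: [-2.63, 2.63], [-0.94, 2.18], [0.31, 2.57], [-1.31, 4.45], [0, 2.66], [-2.55, 2.55]. Speed limits (rad/s): [2.57, 2.57, 3.14, 3.14, 3.14, 3.14].

### API

Orientations are given as a rotation vector (axis times angle).
In Python, from cell import manip, inverse_kinematics, cams, order gives the robot as it stands. Calls block until the motion is done:
- manip.move_pose(position, orientation): joint-space move of the TCP to a pose.
- manip.move_linear(position, rate=0.15, rot=None): straight line of the TCP; rot=None keeps the orientation; rate is the mean speed in m/s.
- manip.set_joints(angles): joint-space move.
- manip.set_gripper(opening, force=None): finger opening in m; force is the grip in N (None keeps the last); returns when the fingers have stopped.
- manip.dwell(seconds).
- inverse_kinematics(position, orientation): joint angles nearest the present ones, or None.
- manip.state(): the state.
- cams.capture(name): name is "scene" or "top" or "wrist"; returns a dict with "image" (480x640x3 uint8, blue, green, red), "z_map" (480x640 float32, m along the optical axis (not along the pixel's ray), 0 where there is no reading), "intrinsics" (3x3 intrinsics, pixels), "position" and "orientation" of the camera in the world; the wrist camera has in their place "T_tool_cam" (4x4, takes a point from camera to tool coordinates, whose origin is the TCP and whose axes are the tool frame's). Camera axes: x right, y down, z forward; pixel columns grow to the right and rows downward; lengths in m; the calibration is good to about 2 mm. A picture is of the moment at which its call begins: read the wrist's pose just before it.
A pose or a line that the arm cannot do raises manip.IKError and nothing moves.
- order.close_job(): hands the job in, once; it reports no verdict.
The state is a dict: "clock": time; "joint_pos": joint angles; "joint_velocities": joint speeds; "tau": joint torques, N m; "tool_pos": TCP position; "tcp_rot": TCP orientation; "contact_force": force on the tool from outside, world axes, zero at the start; "moment": the same for the moment, N m; "gripper_width": finger opening in m.
Only numpy, scipy, OpenCV 4.12 (cv2) and the standard library are available. Lean on these libraries where they do the work, as an engineer would, in place of code of your own. Each camera call takes 0.05 s, during which the arm holds its last target.

## Working session

There is one attempt and no reset: what is moved stays moved. The work goes in short steps, each a Python script; the robot and the scene stay as the last script left them, time stands still between calls to the robot, and variables do not carry over. Pictures are saved under pics/ and viewed, and the job is handed in when it is done.

```bash
ls; mkdir -p pics; python3 - <<'E'
from cell import manip, cams
import cv2,numpy as np
for n in ["scene","top","wrist"]:
    c=cams.capture(n); cv2.imwrite(f"pics/{n}0.png",c["image"]); np.savez(f"{n}0.npz",**c)
    print(n,{k:np.round(v,4).tolist() for k,v in c.items() if k not in("image","z_map")}, (c["z_map"]>0).mean())
print(manip.state())
E
```

```text
pics
scene {'intrinsics': [[469.7253, 0.0, 315.9346], [0.0, 469.7253, 240.3781], [0.0, 0.0, 1.0]], 'position': [1.3479, -0.7573, 1.0762], 'orientation': [-2.0676, -0.9502, 0.4595]} 0.9955208333333333
top {'intrinsics': [[534.6693, 0.0, 314.2266], [0.0, 534.6693, 244.3756], [0.0, 0.0, 1.0]], 'position': [0.2517, 0.0253, 1.8058], 'orientation': [-2.1877, 2.1261, -0.1496]} 0.9959733072916667
wrist {'intrinsics': [[345.1589, 0.0, 317.3731], [0.0, 345.1589, 247.6807], [0.0, 0.0, 1.0]], 'T_tool_cam': [[-0.0001, -0.296, 0.9552, -0.1698], [1.0, 0.0008, 0.0003, -0.0009], [-0.0009, 0.9552, 0.296, -0.077], [0.0, 0.0, 0.0, 1.0]]} 0.9959537760416667
{'clock': 0.15, 'joint_pos': array([ 1.21609428e+00,  2.64562343e-01,  1.60501961e+00, -2.46799867e-05,
        1.27372361e+00, -3.68816597e-02]), 'joint_velocities': array([ 0.00038634, -0.00198178, -0.00134039,  0.00031984, -0.00109631,
       -0.00208335]), 'tau': array([ 8.41501605e-04, -5.02847493e+01, -3.57468796e+01,  7.28005799e-02,
        2.50467245e-02, -1.01175704e-04]), 'tool_pos': array([0.21073116, 0.64064932, 0.21290802]), 'tcp_rot': array([ 0.24810266,  1.55667769, -0.25075834]), 'contact_force': array([ 0.40806758, -0.32730665, -0.0600369 ]), 'moment': array([-0.04468546, -0.03153445, -0.06624042]), 'gripper_width': 0.08836587389374834}
```

View pics/scene0.png

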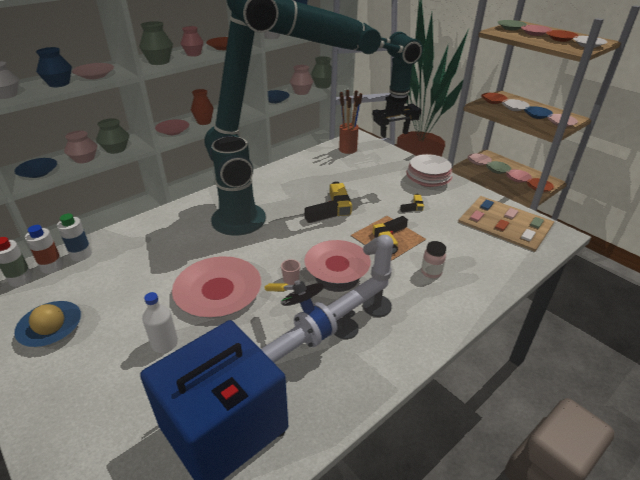

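View pics/top0.png

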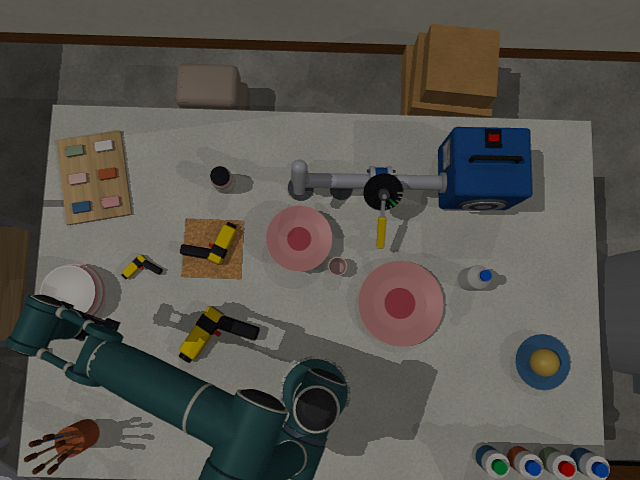

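View pics/wrist0.png

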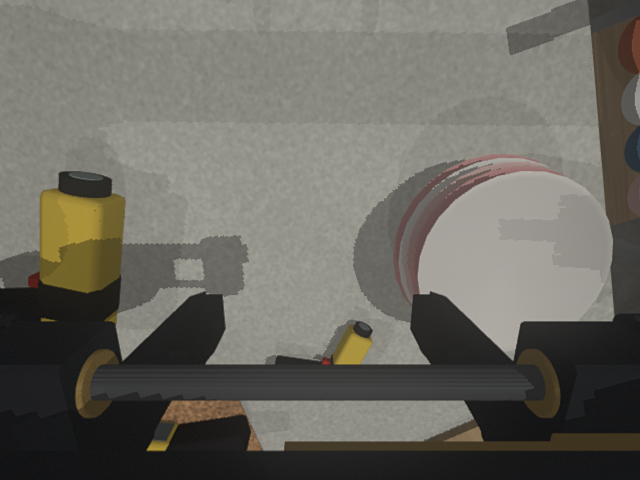

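Candidates in the top view. Guns: (217,243) on the mat is mid-sized, (140,267) is small, (215,333) is large, so I take the one on the mat. Plates: (299,238) is the smaller, on the wheel by the riser; (401,303) is larger, so I take the first. Next, a close crop and measurements.

```bash
cat > h.py <<'E'
import numpy as np, cv2
from scipy.spatial.transform import Rotation as R
def cloud(c,T=None):
    K=c["intrinsics"]; z=c["z_map"]; v,u=np.mgrid[0:480,0:640]
    P=np.stack([(u-K[0,2])/K[0,0]*z,(v-K[1,2])/K[1,1]*z,z],-1)
    if T is None: Rm=R.from_rotvec(c["orientation"]).as_matrix(); t=c["position"]
    else: Rm=T[:3,:3]; t=T[:3,3]
    W=P@Rm.T+t; W[z<=0]=np.nan
    return W
def ray(c,u,v,h):
    K=c["intrinsics"]; Rm=R.from_rotvec(c["orientation"]).as_matrix()
    d=Rm@np.array([(u-K[0,2])/K[0,0],(v-K[1,2])/K[1,1],1]); p=c["position"]
    return p+d*(h-p[2])/d[2]
def hsv(c): return cv2.cvtColor(c["image"],cv2.COLOR_BGR2HSV)
E
python3 - <<'E'
from h import *
t=dict(np.load("top0.npz")); s=dict(np.load("scene0.npz"))
a=cv2.resize(t["image"][205:290,165:345],None,fx=4.4,fy=4.4,interpolation=cv2.INTER_CUBIC)
cv2.imwrite("pics/crop_top.png",a)
a=cv2.resize(t["image"][150:260,275:455],None,fx=4.4,fy=4.4,interpolation=cv2.INTER_CUBIC)
cv2.imwrite("pics/crop_val.png",a)
a=cv2.resize(s["image"][190:330,250:450],None,fx=4,fy=4,interpolation=cv2.INTER_CUBIC)
cv2.imwrite("pics/crop_sc.png",a)
W=cloud(t); H=hsv(t); 
# table height
print("table",np.nanmedian(W[400:440,400:440,2]), np.nanmedian(cloud(s)[230:250,450:500],axis=(0,1)))
def reg(name,m,box):
    mm=np.zeros((480,640),bool); x0,y0,x1,y1=box; mm[y0:y1,x0:x1]=m[y0:y1,x0:x1]
    p=W[mm]; v,u=np.nonzero(mm)
    print(name,len(u),"px",u.mean().round(1),v.mean().round(1),"med",np.nanmedian(p,0).round(3),"zq",np.nanpercentile(p[:,2],[5,50,95]).round(3))
    return mm
hh,ss,vv=H[...,0],H[...,1],H[...,2]
yel=(hh>20)&(hh<35)&(ss>120)&(vv>90)
for n,b in dict(gun=(165,205,260,290),lever=(365,205,400,260),small=(110,240,175,290),large=(160,290,280,370)).items(): 
    m=reg(n,yel,b); 
    (c,wh,an)=cv2.minAreaRect(np.argwhere(m)[:,::-1].astype(np.float32)); print(c,wh,an)
pink=((hh<12)|(hh>165))&(ss>60)&(vv>90)
m=reg("plate",pink,(260,200,335,275)); print(cv2.minEnclosingCircle(np.argwhere(m)[:,::-1].astype(np.float32)))
dark=((hh<12)|(hh>165))&(ss>125)
m=reg("dark",dark,(280,220,320,260)); print(cv2.minEnclosingCircle(np.argwhere(m)[:,::-1].astype(np.float32)))
print("rose",ray(t,*cv2.minEnclosingCircle(np.argwhere(m)[:,::-1].astype(np.float32))[0],.059))
for n,u,v in [("bottle",485,276),("cup",338,267),("jar",220,176)]:
    print(n,W[v,u])
# pipe ridge
for u in range(310,440,15):
    col=W[150:215,u]; k=np.nanargmax(np.where(np.isnan(col[:,2]),-1,col[:,2])); print(u,150+k,col[k].round(3))
E
```

```text
table -0.0005849989094380836 [ 6.87244775e-01  5.96426166e-01 -4.40369384e-04]
gun 390 px 222.0 241.2 med [0.493 0.321 0.044] zq [0.035 0.044 0.051]
(220.6000213623047, 243.80003356933594) (13.416407585144043, 38.460365295410156) 26.56505012512207
lever 243 px 380.7 232.3 med [ 0.516 -0.194  0.134] zq [0.103 0.134 0.16 ]
(380.6167297363281, 232.365478515625) (7.8371758460998535, 31.277454376220703) 4.085616588592529
small 177 px 132.1 266.8 med [0.389 0.622 0.025] zq [0.017 0.025 0.033]
(133.5, 265.5) (8.485280990600586, 25.45584487915039) 45.0
large 631 px 197.7 335.8 med [0.164 0.388 0.053] zq [0.046 0.053 0.06 ]
(200.25430297851562, 332.3631896972656) (17.735008239746094, 53.57044982910156) 34.07719421386719
plate 3444 px 298.9 238.1 med [0.501 0.067 0.063] zq [0.053 0.063 0.075]
((304.5, 243.5), 41.01838684082031)
dark 435 px 298.8 238.5 med [0.5   0.067 0.059] zq [0.052 0.059 0.066]
((298.64447021484375, 238.43484497070312), 11.863743782043457)
rose [0.50030174 0.06728646 0.059     ]
bottle [ 0.38283758 -0.50322158  0.19389789]
cup [ 0.41457922 -0.06753354  0.00312408]
jar [0.69007799 0.32769428 0.1109529 ]
310 180 [0.679 0.035 0.136]
325 179 [ 0.684 -0.013  0.134]
340 176 [ 0.695 -0.061  0.135]
355 180 [ 0.685 -0.109  0.131]
370 179 [ 0.668 -0.149  0.213]
385 191 [ 0.63  -0.193  0.223]
400 182 [ 0.663 -0.242  0.206]
415 183 [ 0.679 -0.301  0.138]
430 184 [ 0.677 -0.349  0.138]
```

View pics/crop_top.png

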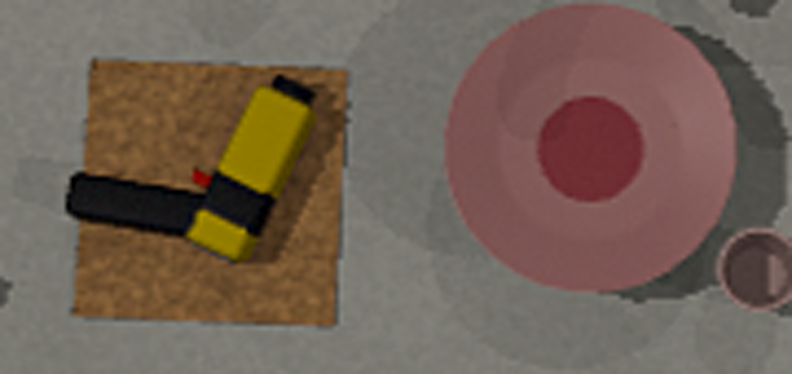

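View pics/crop_val.png

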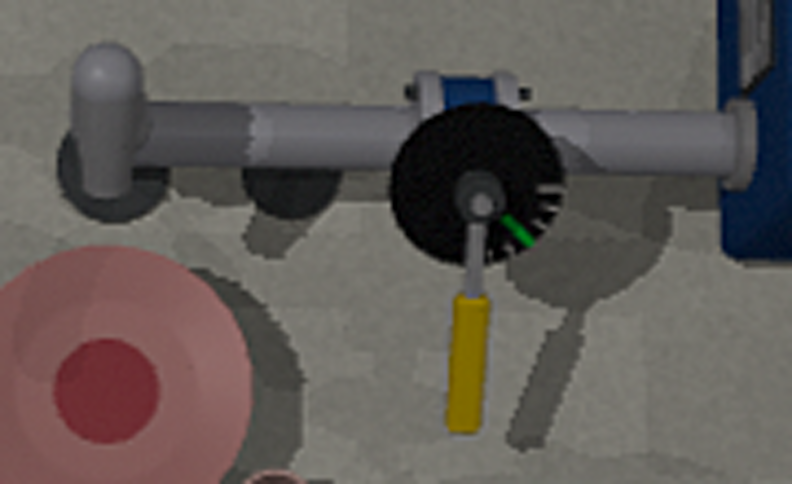

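View pics/crop_sc.png

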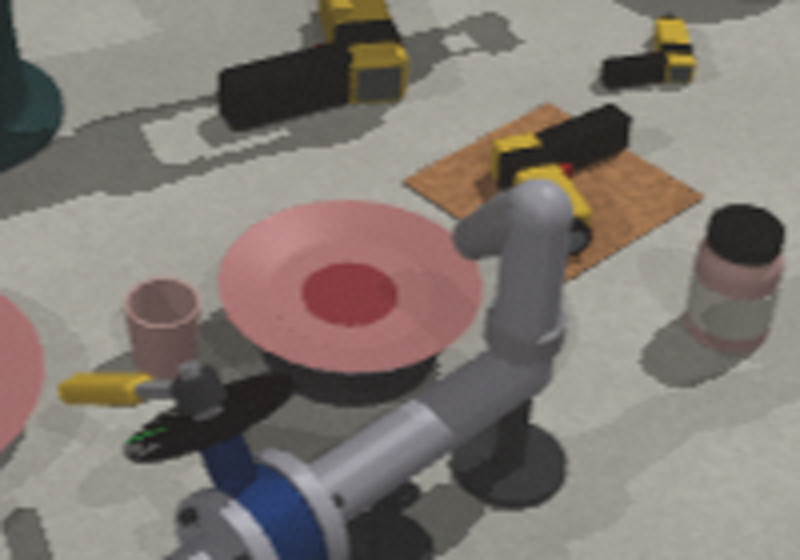

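The mat gun's lens stub is at crop (293,90) and its handle runs left to (75,195), as described. The plate's dark disc is at crop (590,148). The lever points towards the robot, and the green mark is at crop (518,230) on the blower side. Next I refine these poses from depth.

```bash
cat >> h.py <<'E'
E
python3 - <<'E'
from h import *
from scipy.optimize import least_squares
t=dict(np.load("top0.npz")); s=dict(np.load("scene0.npz"))
for nm,c,boxes in (("top",t,[(312,168,360,195),(410,170,436,198)]),("scene",s,[(270,325,300,362),(340,285,365,318)])):
    W=cloud(c); P=[]
    for x0,y0,x1,y1 in boxes:
        p=W[y0:y1,x0:x1].reshape(-1,3); P.append(p[(p[:,2]>.095)&(p[:,2]<.15)])
    P=np.vstack(P); 
    f=lambda q:np.hypot((P[:,0]-q[0]-np.tan(q[1])*(P[:,1]+.19))*np.cos(q[1]),P[:,2]-q[2])-.024
    r=least_squares(f,[.68,0,.108],loss="soft_l1",f_scale=.003); print(nm,"pipe x at y=-.19, slope",r.x,len(P),np.abs(f(r.x)).mean())
# lever, gun from both views
for nm,c,lb,gb,db in (("top",t,(365,205,400,260),(165,205,260,290),(280,220,320,260)),("scene",s,(258,275,295,298),(368,212,400,255),(315,250,360,285))):
    W=cloud(c);H=hsv(c);hh,ss,vv=[H[...,i] for i in range(3)]
    yel=(hh>20)&(hh<35)&(ss>110)&(vv>70)
    for n,b in (("lever",lb),("gun",gb)):
        m=np.zeros_like(yel);m[b[1]:b[3],b[0]:b[2]]=yel[b[1]:b[3],b[0]:b[2]]
        p=W[m];p=p[~np.isnan(p[:,0])]
        if n=="gun": p=p[p[:,2]>(.04)]
        cen=p.mean(0); u,sv,vt=np.linalg.svd(p-cen); d=vt[0]*np.sign(vt[0][0]); q=(p-cen)@d
        print(nm,n,len(p),"cen",cen.round(4),"dir",d.round(3),"yaw",np.degrees(np.arctan2(d[1],d[0])).round(1),"ext",np.percentile(q,[1,99]).round(3))
        mid=cen+d*(np.percentile(q,1)+np.percentile(q,99))/2; print("  mid",mid.round(4))
    m=np.zeros_like(yel);b=db;dk=((hh<12)|(hh>165))&(ss>125);m[b[1]:b[3],b[0]:b[2]]=dk[b[1]:b[3],b[0]:b[2]]
    p=W[m];print(nm,"rose",np.nanmean(p,0).round(4))
# gun top-face: rect from pixel contour incl black, z=.044
W=cloud(t);m=np.zeros((480,640),np.uint8);sub=(W[...,2]>.03)&(W[...,2]<.08);m[215:275,195:245]=sub[215:275,195:245]
p=W[m>0];print(len(p))
# jar axis etc: caps
for n,b,z in (("bottle",(465,260,500,295),.17),("jar",(205,160,240,195),.1),("nozzle",(285,150,315,200),.17)):
    p=W[b[1]:b[3],b[0]:b[2]].reshape(-1,3);p=p[p[:,2]>z];print(n,p.mean(0).round(3),p.min(0).round(3),p.max(0).round(3))
b=(180,216,245,281);H=hsv(t);k=(H[...,0]>5)&(H[...,0]<20)&(H[...,1]>90);mm=np.zeros((480,640),bool);mm[b[1]:b[3],b[0]:b[2]]=k[b[1]:b[3],b[0]:b[2]]
r=cv2.minAreaRect(np.argwhere(mm)[:,::-1].astype(np.float32));print("mat",r,ray(t,*r[0],.004))
E
```

```text
top pipe x at y=-.19, slope [ 0.68885059 -0.01044867  0.10840797] 1094 0.002575935884742326
scene pipe x at y=-.19, slope [ 0.68866064 -0.01076801  0.10762357] 1141 0.0014368403663500505
top lever 246 cen [ 0.5169 -0.194   0.1315] dir [0.733 0.022 0.68 ] yaw 1.7 ext [-0.065  0.052]
  mid [ 0.5123 -0.1941  0.1272]
top gun 310 cen [0.4835 0.3206 0.0454] dir [ 0.918 -0.396 -0.005] yaw -23.4 ext [-0.07   0.055]
  mid [0.4768 0.3235 0.0454]
top rose [0.5001 0.067  0.0589]
scene lever 152 cen [ 0.5241 -0.2006  0.1339] dir [ 0.775 -0.154  0.612] yaw -11.2 ext [-0.112  0.045]
  mid [ 0.4981 -0.1955  0.1134]
scene gun 97 cen [0.4743 0.3284 0.0461] dir [ 0.769 -0.541  0.339] yaw -35.1 ext [-0.052  0.076]
  mid [0.4835 0.3219 0.0502]
scene rose [0.5011 0.0671 0.0583]
745
bottle [ 0.386 -0.506  0.189] [ 0.371 -0.524  0.175] [ 0.402 -0.49   0.201]
jar [0.692 0.329 0.111] [0.658 0.298 0.101] [0.724 0.361 0.123]
nozzle [0.66  0.067 0.252] [0.614 0.044 0.201] [0.706 0.092 0.287]
mat ((212.42242431640625, 248.31898498535156), (58.78074645996094, 58.8394660949707), 3.3664605617523193) [0.46574593 0.35961006 0.004     ]
```

```bash
cat >> h.py <<'E'
psi=0.0106; O=np.array([.6887,-.193,0.])
Rd=R.from_euler("z",psi).as_matrix()
a35=np.radians(35)
S=Rd@np.array([-np.sin(a35),0,np.cos(a35)])
HUB=O+np.array([0,0,.108])+.112*S
D0=Rd@np.array([-np.cos(a35),0,-np.sin(a35)])
def lever(th,sg,back=0.,off=0.):
    d=np.cos(th)*D0+np.sin(th)*np.cross(S,D0)
    x=-S; y=sg*np.cross(S,d); M=np.stack([x,y,np.cross(x,y)],1)
    return HUB+.13*d+x*(.019-back), R.from_matrix(M).as_rotvec()
def tool(x,y):
    x=np.array(x,float);x/=np.linalg.norm(x);y=np.array(y,float);y-=x*(x@y);y/=np.linalg.norm(y)
    return R.from_matrix(np.stack([x,y,np.cross(x,y)],1)).as_rotvec()
E
python3 - <<'E'
from h import *
from cell import inverse_kinematics as ik, manip
for sg in (1,-1):
    for th,b in ((0,.13),(0,0),(.4,0),(.785,0),(.785,.12)):
        q=ik(*lever(th,sg,b)); print(sg,th,b,None if q is None else np.round(q,2))
print(lever(0,1)[0])
for sg in(1,-1): print(ik([.42,.1,.45],tool([0.2,0,-1],[0,sg,0])))
print(R.from_rotvec(manip.state()["tcp_rot"]).as_matrix().round(2))
E
```

```text
1 0 0.13 [-0.76 -0.43  2.37  0.57  0.83  0.49]
1 0 0 [-0.62 -0.14  2.37  0.75  0.52  0.35]
1 0.4 0 [-0.71 -0.07  2.3   0.78  0.57 -0.14]
1 0.785 0 [-0.74 -0.01  2.2   0.75  0.61 -0.52]
1 0.785 0.12 [-0.86 -0.23  2.2   0.62  0.85 -0.43]
-1 0 0.13 None
-1 0 0 None
-1 0.4 0 None
-1 0.785 0 None
-1 0.785 0.12 None
[ 0.5288766  -0.19469419  0.1096162 ]
[ 0.21076055 -0.39770677  1.8168643  -0.04107506  1.5293335  -1.36230828]
[ 0.21076055 -0.39770677  1.8168643  -0.04107506  1.5293335   1.77928437]
[[-0.    0.31  0.95]
 [-0.    0.95 -0.31]
 [-1.   -0.   -0.  ]]
```

```bash
python3 - <<'E'
from h import *
from cell import inverse_kinematics as ik, manip, cams
manip.move_linear([.211,.641,.36],rate=.3)
manip.move_pose([.42,.1,.45],tool([0.2,0,-1],[0,1,0]))
manip.set_gripper(.06)
manip.move_pose(*lever(0,1,.13))
st=manip.state(); c=cams.capture("wrist"); print(st["clock"],st["tool_pos"].round(3))
T=np.eye(4);T[:3,:3]=R.from_rotvec(st["tcp_rot"]).as_matrix();T[:3,3]=st["tool_pos"];T=T@c["T_tool_cam"]
W=cloud(c,T); cv2.imwrite("pics/w1.png",c["image"]); np.savez("w1.npz",T=T,**c)
H=hsv(c);yel=(H[...,0]>20)&(H[...,0]<35)&(H[...,1]>110)&(H[...,2]>70)
p=W[yel];p=p[(np.abs(p[:,0]-.52)<.1)&(np.abs(p[:,1]+.194)<.06)&(p[:,2]>.06)]
G=lever(0,1)[0]+S*.019; q=p-G; e=np.cross(S,D0)
print(len(p),"along",np.percentile(q@-D0,[2,98]).round(4),"across",np.percentile(q@e,[2,98]).round(4),"out",np.median(q@S).round(4))
E
```

```text
5.0917 [ 0.455 -0.195  0.217]
3783 along [-0.0505  0.0509] across [-0.0118  0.0124] out 0.0084
```

View pics/w1.png

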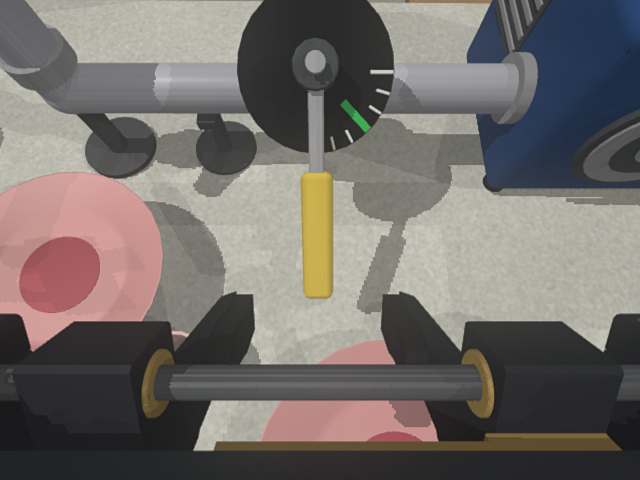

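The lever (sleeve at pixel (317,235), green mark at (355,115)) matches my model within 1 mm. Gripping and turning it.

```bash
python3 - <<'E'
from h import *
from cell import manip, cams
p,r=lever(0,1); manip.move_linear(p,rate=.15,rot=r)
manip.set_gripper(.0,25); print(manip.state()["gripper_width"])
for th in np.radians(np.arange(7.5,45.1,7.5)):
    p,r=lever(th,1); manip.move_linear(p,rate=.08,rot=r)
    st=manip.state(); print(np.degrees(th),st["contact_force"].round(1),st["gripper_width"].round(4),np.abs(st["tool_pos"]-p).max().round(4))
manip.dwell(.3)
manip.set_gripper(.06)
p,r=lever(np.pi/4,1,.13); manip.move_linear(p,rate=.2)
st=manip.state(); c=cams.capture("wrist"); print(st["clock"])
T=np.eye(4);T[:3,:3]=R.from_rotvec(st["tcp_rot"]).as_matrix();T[:3,3]=st["tool_pos"];T=T@c["T_tool_cam"]
W=cloud(c,T); cv2.imwrite("pics/w2.png",c["image"])
H=hsv(c);yel=(H[...,0]>20)&(H[...,0]<35)&(H[...,1]>110)&(H[...,2]>70)
p=W[yel];q=p-HUB;p=p[np.linalg.norm(q,axis=1)<.2];q=p-HUB
e=np.cross(S,D0);ang=np.degrees(np.arctan2(q@e,q@D0));print(len(p),"lever angle",np.mean(ang),np.percentile(ang,[5,95]))
qm=q-q.mean(0);v=np.linalg.svd(qm)[2][0];print("dir angle",np.degrees(np.arctan((v@e)/(v@D0))))
E
```

```text
0.02551970471744388Traceback (most recent call last):
  File "<stdin>", line 7, in <module>
AttributeError: 'float' object has no attribute 'round'
```

The lever is at 7.5° and still gripped. The stop was only a print bug, so I continue.

```bash
python3 - <<'E'
from h import *
from cell import manip, cams
for th in np.radians(np.arange(15,45.1,7.5)):
    p,r=lever(th,1); manip.move_linear(p,rate=.08,rot=r)
    st=manip.state(); print(np.degrees(th),st["contact_force"].round(1),st["gripper_width"],np.abs(st["tool_pos"]-p).max())
manip.dwell(.3)
manip.set_gripper(.06)
p,r=lever(np.pi/4,1,.13); manip.move_linear(p,rate=.2)
st=manip.state(); c=cams.capture("wrist"); print(st["clock"])
T=np.eye(4);T[:3,:3]=R.from_rotvec(st["tcp_rot"]).as_matrix();T[:3,3]=st["tool_pos"];T=T@c["T_tool_cam"]
W=cloud(c,T); cv2.imwrite("pics/w2.png",c["image"])
H=hsv(c);yel=(H[...,0]>20)&(H[...,0]<35)&(H[...,1]>110)&(H[...,2]>70)
p=W[yel];q=p-HUB;p=p[np.linalg.norm(q,axis=1)<.2];q=p-HUB
e=np.cross(S,D0);ang=np.degrees(np.arctan2(q@e,q@D0));print(len(p),"lever angle",np.mean(ang),np.percentile(ang,[5,95]))
qm=q-q.mean(0);v=np.linalg.svd(qm)[2][0];print("dir angle",np.degrees(np.arctan((v@e)/(v@D0))))
E
```

```text
14.999999999999998 [0.2 0.5 4.2] 0.025612211736044853 0.0007151635681536678
22.5 [2.5 0.9 4.8] 0.02516171059995323 0.0008714406431603872
29.999999999999996 [3.6 2.7 4.6] 0.025459753907878545 0.0009567075891146193
37.5 [4.3 3.4 5.4] 0.025108931449677557 0.0010109842231948718
45.0 [3.4 3.4 6.5] 0.025251933474195673 0.0010159090516883018
10.75
3833 lever angle 44.86831123467209 [38.89834336 50.43245051]
dir angle 45.979283477910556
```

View pics/w2.png

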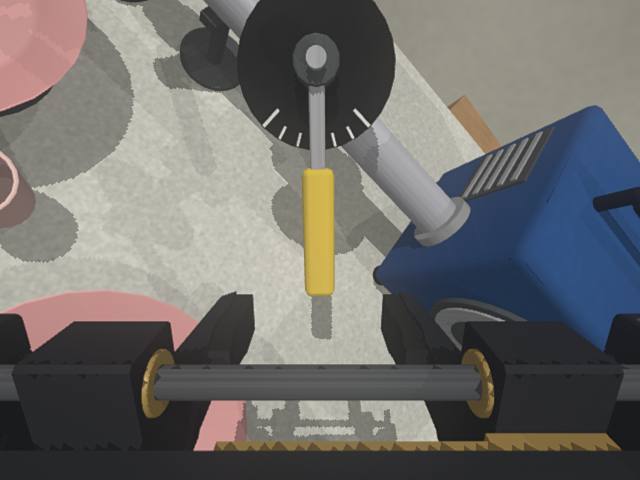

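The lever stem covers the green mark, with ticks placed symmetrically either side (pixel (317,130)). I measure 45°. Next, the gun.

```bash
python3 - <<'E'
from h import *
from cell import manip, cams
p=manip.state()["tool_pos"]
manip.move_linear([p[0]-.04,p[1],.36],rate=.3)
manip.move_pose([.42,.1,.45],tool([0.2,0,-1],[0,1,0]))
y=np.radians(-25)
manip.move_pose([.485,.318,.22],tool([0,0,-1],[-np.sin(y),np.cos(y),0]))
st=manip.state(); c=cams.capture("wrist"); print(st["clock"],st["joint_pos"].round(2))
T=np.eye(4);T[:3,:3]=R.from_rotvec(st["tcp_rot"]).as_matrix();T[:3,3]=st["tool_pos"];T=T@c["T_tool_cam"]
W=cloud(c,T); cv2.imwrite("pics/w3.png",c["image"]); np.savez("w3.npz",T=T,**c)
near=(np.hypot(W[...,0]-.47,W[...,1]-.34)<.2)
up=near&(W[...,2]>.036)&(W[...,2]<.055)
H=hsv(c);yel=(H[...,0]>20)&(H[...,0]<35)&(H[...,1]>110)&(H[...,2]>60)
p=W[up&yel];print(len(p),np.median(p,0).round(4),p.min(0).round(3),p.max(0).round(3))
r=cv2.minAreaRect((p[:,:2]*1000).astype(np.float32));print(r)
np.save("gunp.npy",p)
E
```

```text
14.0917 [ 0.54  0.08  1.8  -0.    1.26 -0.6 ]
4056 [0.4863 0.3235 0.0427] [0.41  0.282 0.036] [0.542 0.37  0.046]
((476.4642639160156, 325.1928405761719), (45.67759323120117, 130.41168212890625), 66.55610656738281)
```

View pics/w3.png

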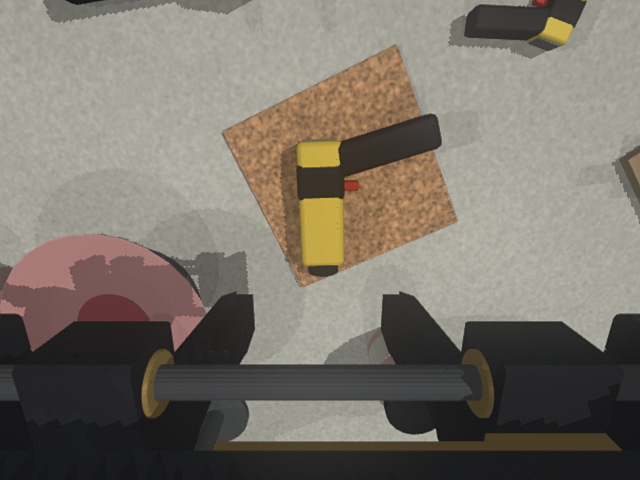

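The crop confirms the mid-sized gun on the mat: lens at (322,270), handle to (430,130), barrel rectangle 46×130 mm, yaw -23.4°. Now I search for feasible aiming poses.

```bash
cat >> h.py <<'E'
GY=np.radians(-23.44); GR=R.from_euler("z",GY).as_matrix()
GO=np.array([.4765,.3252,.004])-GR[:,0]*.005
GP=GO+GR@[.025,0,.020]
M=np.array([.5006,.067,.059])
def Gt(tau,sg=1):  # tool axes in gun frame
    x=np.array([np.sin(tau),0,-np.cos(tau)]);y=np.array([0,sg,0.]);return np.stack([x,y,np.cross(x,y)],1)
def tcp(Rg,gp,tau,back=0,sg=1):
    Rt=Rg@Gt(tau,sg); return gp+Rt[:,0]*(.019-back),R.from_matrix(Rt).as_rotvec()
def aim(az,rho,el=np.radians(40),dist=.15):
    d=np.array([np.cos(az)*np.cos(el),np.sin(az)*np.cos(el),-np.sin(el)])
    y=np.cross([0,0,1],d);y/=np.linalg.norm(y);B=np.stack([d,y,np.cross(d,y)],1)
    return B@R.from_euler("x",rho).as_matrix(), M-d*(dist+.057)
E
cat > srch.py <<'E'
from h import *
from cell import inverse_kinematics as ik, manip
q0=manip.state()["joint_pos"]
lo=np.array([-2.63,-.94,.31,-1.31,0,-2.55]);hi=np.array([2.63,2.18,2.57,4.45,2.66,2.55])
def seg(p,a,b):
    t=np.clip((p-a)@(b-a)/((b-a)@(b-a)),0,1);return np.linalg.norm(p-a-t[:,None]*(b-a),axis=1)
N=[np.array([.625,.067,.195]),np.array([.69,.067,.275]),np.array([.69,.067,0])]
out=[]
for tau in np.radians([0,15,25]):
  qg=ik(*tcp(GR,GP,tau))
  for az in range(-180,180,15):
    for rho in range(-60,61,15):
      Rg,gp=aim(np.radians(az),np.radians(rho))
      p,r=tcp(Rg,gp,tau); q=ik(p,r)
      if q is None: continue
      q=np.array(q); mar=np.minimum(q-lo,hi-q).min()
      Rt=R.from_rotvec(r).as_matrix()
      # gripper body + gun pts
      g=np.array([[a,b,c] for a in(-.064,-.12,-.2,-.26) for b in(-.094,0,.094) for c in(-.038,.038)])
      P=[p+g@Rt.T]
      gun=np.array([[x,y,z] for x in(-.06,.01,.082) for y in(-.023,.023) for z in (0,.04)]+[[-.066,.118,0],[-.066,.118,.04],[-.03,.118,0],[-.03,.118,.04]])-[.025,0,.02]
      P.append(gp+gun@Rg.T);P=np.vstack(P)
      clr=min(seg(P,N[0],N[1]).min(),seg(P,N[1],N[2]).min())-.03
      dp=P[:,2].min()
      out.append((np.degrees(tau),az,rho,mar,clr,dp,np.abs(q-q0).max(),q))
out=[o for o in out if o[3]>.15 and o[4]>.03 and o[5]>.095]
out.sort(key=lambda o:o[6]-min(o[4],.1)*5)
print(len(out))
for o in out[:25]: print(np.round(o[:7],2),o[7].round(2))
for t in (0,15,25): print(t,ik(*tcp(GR,GP,np.radians(t))),ik(*tcp(GR,GP,np.radians(t),.1)))
E
python3 srch.py
```

```text
269
[ 25.   -45.   -15.     0.6    0.18   0.14   0.24] [ 0.29  0.05  1.97  0.1   1.45 -0.66]
[ 25.   -60.   -15.     0.65   0.16   0.14   0.27] [ 0.27  0.1   1.92  0.18  1.43 -0.45]
[ 25.   -30.   -15.     0.55   0.19   0.14   0.29] [ 0.3  -0.01  2.02  0.02  1.47 -0.89]
[ 25.   -60.     0.     0.51   0.15   0.14   0.32] [ 0.21 -0.06  2.06  0.26  1.24 -0.41]
[ 25.   -30.   -30.     0.62   0.19   0.13   0.32] [ 0.42  0.11  1.95 -0.12  1.58 -0.88]
[ 15.   -45.   -15.     0.64   0.16   0.14   0.33] [ 0.21  0.13  1.93  0.2   1.54 -0.75]
[ 25.   -45.     0.     0.48   0.17   0.14   0.34] [ 0.2  -0.1   2.09  0.23  1.3  -0.67]
[ 25.   -75.   -30.     0.84   0.14   0.13   0.34] [ 0.27  0.29  1.73  0.19  1.6  -0.32]
[ 25.   -45.   -30.     0.71   0.18   0.13   0.35] [ 0.38  0.18  1.86 -0.01  1.6  -0.69]
[ 25.   -60.   -30.     0.78   0.16   0.13   0.35] [ 0.33  0.25  1.79  0.09  1.61 -0.5 ]
[ 25.   -75.   -15.     0.7    0.13   0.14   0.36] [ 0.24  0.14  1.87  0.24  1.39 -0.24]
[ 15.   -60.   -15.     0.67   0.14   0.14   0.36] [ 0.18  0.15  1.9   0.3   1.5  -0.55]
[ 15.   -30.   -15.     0.61
[... 880 characters left out ...]
.     0.51   0.15   0.14   0.43] [ 0.1  -0.01  2.06  0.34  1.4  -0.79]
[ 15.   -45.   -30.     0.76   0.16   0.13   0.44] [ 0.31  0.26  1.81  0.08  1.69 -0.74]
[ 15.   -30.     0.     0.51   0.18   0.14   0.44] [ 0.1  -0.02  2.06  0.25  1.47 -1.02]
0 [ 0.52771436  0.3130891   1.96469109  0.          0.86381246 -0.63397679] [ 0.52771436  0.19189313  1.90253419  0.          1.04716533 -0.63397679]
15 [ 0.66157214  0.257909    2.06680369 -0.35154921  0.72022959 -0.2458299 ] [ 0.7043568   0.10785932  2.03132406 -0.29931307  0.90682794 -0.28329367]
25 [ 0.75760179  0.25489216  2.12219084 -0.65354877  0.6933344   0.0914391 ] [ 0.83449711  0.09583509  2.10160471 -0.54882817  0.87434038  0.01551613]
```

Taking a vertical grasp, gripping 6 mm above mid-height to keep the tips off the mat. Aim azimuth is -45°, roll -15°.

```bash
python3 - <<'E'
from h import *
from cell import manip, cams
manip.set_gripper(.085)
b=.006
p,r=tcp(GR,GP,0,b+.09); manip.move_linear(p,rate=.2,rot=r)
p,r=tcp(GR,GP,0,b); manip.move_linear(p,rate=.1)
st=manip.state(); print(st["contact_force"].round(1),st["tool_pos"].round(4),p.round(4))
manip.set_gripper(0,45); st=manip.state(); print("w",st["gripper_width"],st["contact_force"].round(1))
p,r=tcp(GR,GP,0,b+.16); manip.move_linear(p,rate=.12)
manip.dwell(.2)
st=manip.state(); print("w",st["gripper_width"],st["contact_force"].round(2),st["moment"].round(2),st["clock"])
for n in("wrist","scene"):
    st=manip.state();c=cams.capture(n);cv2.imwrite(f"pics/{n}4.png",c["image"])
    if n=="wrist":
        T=np.eye(4);T[:3,:3]=R.from_rotvec(st["tcp_rot"]).as_matrix();T[:3,3]=st["tool_pos"]
        np.savez("w4.npz",T=T@c["T_tool_cam"],Tt=T,**c)
E
```

```text
[-0.7  0.5 -0. ] [0.4955 0.3176 0.0117] [0.4948 0.3172 0.011 ]
w 0.04539556533014528 [0.1 0.2 0.9]
w 0.04500177598221704 [-0.76  0.01 -1.75] [-0.06 -0.1   0.03] 18.85
```

View pics/wrist4.png

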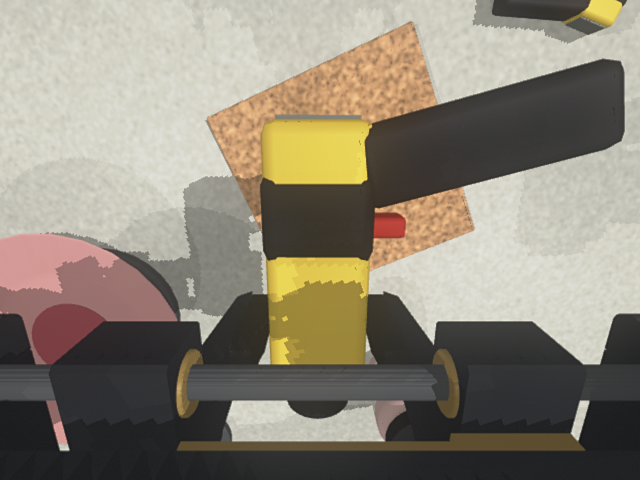

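View pics/scene4.png

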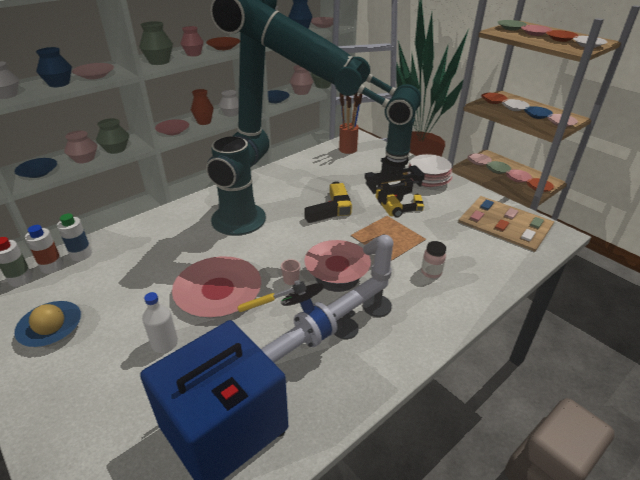

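The gun (barrel centred at (318,250)) is held clear of the mat. I check whether it slipped or pitched in the grip.

```bash
python3 - <<'E'
from h import *
c=dict(np.load("w4.npz"));W=cloud(c,c["T"]);Tt=c["Tt"]
H=hsv(c);yel=(H[...,0]>20)&(H[...,0]<35)&(H[...,1]>110)&(H[...,2]>60);yel[365:]=0
p=W[yel]; 
# gun frame predicted from tool: gp = tcp - x_t*(.019-.006)
Rg=Tt[:3,:3]@Gt(0).T; gp=Tt[:3,3]-Tt[:3,0]*.013
g=(p-gp)@Rg+[.025,0,.02]
g=g[(np.abs(g[:,1])<.05)&(g[:,2]>.03)&(g[:,2]<.06)&(np.abs(g[:,0])<.1)]
print(len(g),np.percentile(g,[1,50,99],axis=0).round(4).tolist())
A=np.c_[g[:,:2],np.ones(len(g))];k=np.linalg.lstsq(A,g[:,2],rcond=None)[0];print("slopes deg",np.degrees(k[:2]).round(2),k[2].round(4))
for a in(-.055,-.045,-.005,.005,.015): 
    s=g[np.abs(g[:,0]-a)<.004]; print(a,np.percentile(s[:,1],[2,98]).round(4),np.median(s[:,2]).round(4))
E
```

```text
17319 [[-0.0595, -0.0229, 0.0336], [0.0033, -0.0014, 0.0385], [0.0467, 0.0207, 0.04]]
slopes deg [0.57 0.34] 0.0383
-0.055 [-0.0216  0.018 ] 0.0377
-0.045 [-0.0223  0.0172] 0.0383
-0.005 [-0.0212  0.0198] 0.0386
0.005 [-0.0221  0.0203] 0.0386
0.015 [-0.0223  0.0204] 0.0386
```

It has slipped by about 0.5° and 1–2 mm. Now I aim.

```bash
python3 - <<'E'
from h import *
from cell import manip, cams
b=.006
az,rho=np.radians(-45),np.radians(-15)
Rg,gp=aim(az,rho,dist=.24); p,r=tcp(Rg,gp,0,b); manip.move_pose(p,r)
Rg,gp=aim(az,rho); p,r=tcp(Rg,gp,0,b); manip.move_linear(p,rate=.1,rot=r)
manip.dwell(.4)
def rep():
    st=manip.state();Rt=R.from_rotvec(st["tcp_rot"]).as_matrix();Rgg=Rt@Gt(0).T
    lens=st["tool_pos"]-Rt[:,0]*.013+Rgg[:,0]*.057; d=Rgg[:,0]; t=(M[2]-lens[2])/d[2]
    print(st["clock"],"lens",lens.round(4),"dist",np.linalg.norm(M-lens).round(4),"el",np.degrees(np.arcsin(-d[2])).round(2),"hit err",(lens+d*t-M).round(4),"w",round(float(st["gripper_width"]),4))
rep(); manip.dwell(2.6); rep()
for n in("scene","top","wrist"):
    c=cams.capture(n);cv2.imwrite(f"pics/{n}5.png",c["image"]);np.savez(f"{n}5.npz",**c)
    if n!="wrist":
        H=hsv(c);W=cloud(c);dk=((H[...,0]<12)|(H[...,0]>165))&(H[...,1]>125)&(np.linalg.norm(W-M,axis=2)<.05);print(n,dk.sum(),np.nanmean(W[dk],0).round(4))
E
python3 - <<'E'
import cv2
a=cv2.imread("pics/scene5.png");cv2.imwrite("pics/s5c.png",cv2.resize(a[130:310,230:450],None,fx=3.3,fy=3.3,interpolation=2))
E
```

```text
21.1417 lens [0.4193 0.1484 0.1556] dist 0.1502 el 39.99 hit err [ 0.0002 -0.      0.    ] w 0.0452
23.7417 lens [0.4193 0.1482 0.1554] dist 0.15 el 40.0 hit err [-0. -0.  0.] w 0.0453
scene 188 [0.5046 0.0621 0.0583]
top 0 [nan nan nan]<stdin>:16: RuntimeWarning: Mean of empty slice
```

View pics/s5c.png

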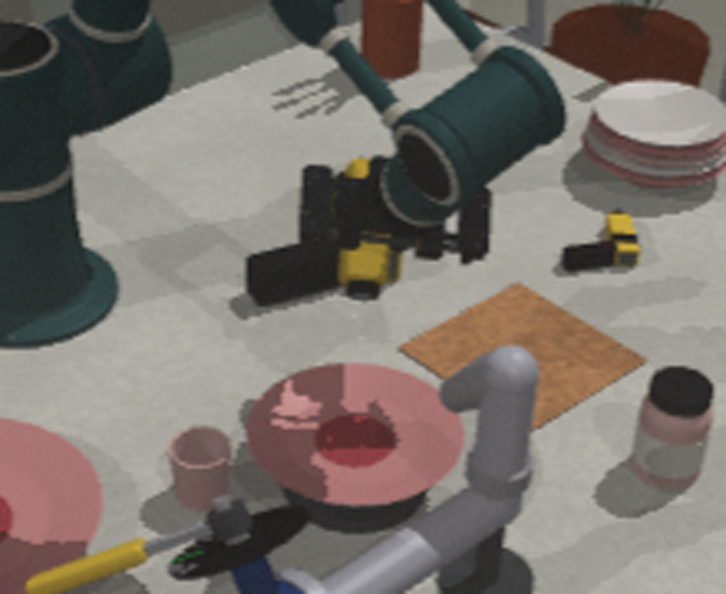

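View pics/top5.png

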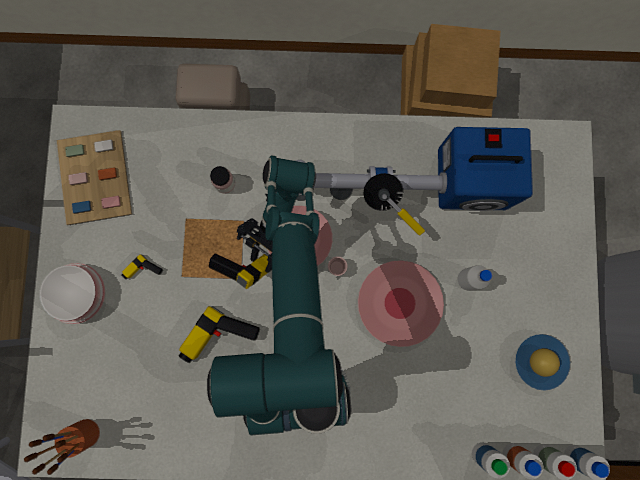

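```bash
python3 - <<'E'
from h import *
Rg,gp=aim(np.radians(-45),np.radians(-15))
for n in("scene","top"):
    c=dict(np.load(f"{n}5.npz"));Rc=R.from_rotvec(c["orientation"]).as_matrix();im=c["image"].copy()
    for k,v in dict(lens=[.082,0,.02],rear=[-.06,0,.02],grip=[.025,0,.02],hend=[-.066,.118,.02]).items():
        q=Rc.T@(gp+Rg@(np.array(v)-[.025,0,.02])-c["position"]);u=c["intrinsics"]@q;u=(u/u[2])[:2];print(n,k,u.round(0),(u-[230,130])*3.3)
E
```

```text
scene lens [339. 219.] [359.98904217 293.65046407]
scene rear [341. 179.] [366.64685804 161.89424022]
scene grip [340. 203.] [362.69076367 240.18418776]
scene hend [374. 182.] [474.43816676 170.59094867]
top lens [271. 259.] [135.61580141 426.09106062]
top rear [241. 281.] [ 37.75389966 499.63537547]
top grip [260. 268.] [ 97.80177609 454.50872402]
top hend [210. 259.] [-65.20375404 427.15499714]
```

View pics/wrist5.png

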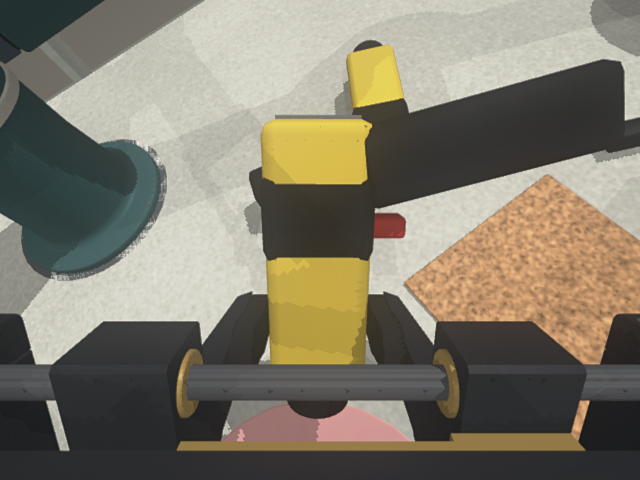

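The aim checks out: the predicted lens at crop (360,294) matches the dark lens seen there, and the gun is unmoved in the grip. The handle at the left of that crop belongs to the large gun on the table. Laying it back now, shifted 14 mm so the handle end is also over the mat.

```bash
python3 - <<'E'
from h import *
from cell import manip, cams
b=.006
Rg,gp=aim(np.radians(-45),np.radians(-15),dist=.24); p,r=tcp(Rg,gp,0,b); manip.move_linear(p,rate=.12)
G=GP+[-.005,-.014,0]
p,r=tcp(GR,G,0,b+.16); manip.move_pose(p,r)
p,r=tcp(GR,G,0,b+.012); manip.move_linear(p,rate=.12); manip.dwell(.3)
f0=manip.state()["contact_force"]
for k in np.arange(.009,-.0031,-.001):
    p,r=tcp(GR,G,0,b+k); manip.move_linear(p,rate=.02); 
    f=manip.state()["contact_force"]; print(round(k,4),(f-f0).round(1),manip.state()["tool_pos"][2].round(4))
    if f[2]-f0[2]>2.5: break
manip.set_gripper(.085); manip.dwell(.3)
q=manip.state()["tool_pos"]; manip.move_linear([q[0],q[1],q[2]+.2],rate=.2)
st=manip.state(); c=cams.capture("wrist"); print(st["clock"],st["contact_force"].round(1))
cv2.imwrite("pics/w6.png",c["image"])
T=np.eye(4);T[:3,:3]=R.from_rotvec(st["tcp_rot"]).as_matrix();T[:3,3]=st["tool_pos"];W=cloud(c,T@c["T_tool_cam"])
H=hsv(c);yel=(H[...,0]>20)&(H[...,0]<35)&(H[...,1]>110)&(H[...,2]>60)&(np.hypot(W[...,0]-.47,W[...,1]-.32)<.12)&(W[...,2]>.03)
p=W[yel];print(np.median(p,0).round(4),cv2.minAreaRect((p[:,:2]*1000).astype(np.float32)))
E
```

```text
0.009 [0.7 0.8 0.9] 0.0197
0.008 [ 0.6  0.8 -0.1] 0.0189
0.007 [0.1 1.  0.7] 0.0179
0.006 [ 1.2 -0.5  0.1] 0.0169
0.005 [1.1 0.3 0.2] 0.0159
0.004 [ 1.   0.2 -0.4] 0.0149
0.003 [ 1.   0.2 -0.7] 0.0139
0.002 [ 0.2 -0.1 -0.8] 0.0129
0.001 [1.2 0.6 0.7] 0.0119
0.0 [ 0.4 -0.3  0.5] 0.0112
-0.001 [-1.5 -2.3  7.7] 0.0111
32.15 [-0.7  0.4 -0.8]
[0.4824 0.3097 0.0427] ((470.75006103515625, 310.6123352050781), (125.68526458740234, 105.6877212524414), 11.64895248413086)
```

View pics/w6.png

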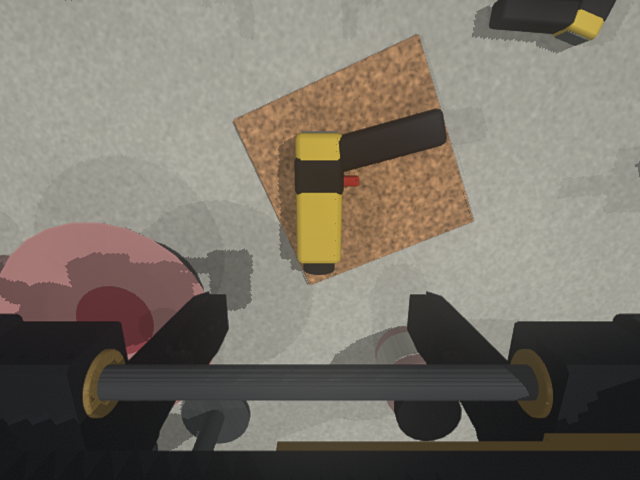

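The gun lies on its side, fully on the mat (barrel at (318,205), handle end at (440,125)). Before handing in I check the lever, plate, bottle, cup and jar.

```bash
python3 - <<'E'
from h import *
from cell import manip, cams, order
q=manip.state()["tool_pos"]; manip.move_pose([.3,.5,.36],tool([0,0,-1],[-.3,.95,0]))
manip.dwell(.3)
c0=dict(np.load("top0.npz"));c=cams.capture("top");W=cloud(c);cv2.imwrite("pics/top7.png",c["image"])
for n,b in dict(plate=(262,202,335,275),bottle=(462,258,502,298),cup=(326,255,350,280),jar=(203,160,240,197),bigplate=(350,255,452,350)).items():
    s=np.s_[b[1]:b[3],b[0]:b[2]]; d=cv2.absdiff(c["image"][s],c0["image"][s]).max(2); g0=cv2.cvtColor(c0["image"][s],6).astype(np.float32);g1=cv2.cvtColor(c["image"][s],6).astype(np.float32)
    print(n,"diff>40:",(d>40).sum(),"shift",np.round(cv2.phaseCorrelate(g0,g1)[0],2))
H=hsv(c);yel=(H[...,0]>20)&(H[...,0]<35)&(H[...,1]>110)&(H[...,2]>70)
m=yel&(np.linalg.norm(W-HUB,axis=2)<.2);q=W[m]-HUB;e=np.cross(S,D0);print("lever",np.degrees(np.arctan2((q@e).mean(),(q@D0).mean())))
print(manip.state()["clock"])
E
```

```text
plate diff>40: 0 shift [0.45 0.48]
bottle diff>40: 0 shift [0.04 0.03]
cup diff>40: 0 shift [0.01 0.49]
jar diff>40: 0 shift [0.04 0.03]
bigplate diff>40: 371 shift [ 0.04 -0.07]
lever 46.38213661934599
33.7417
```

View pics/top7.png

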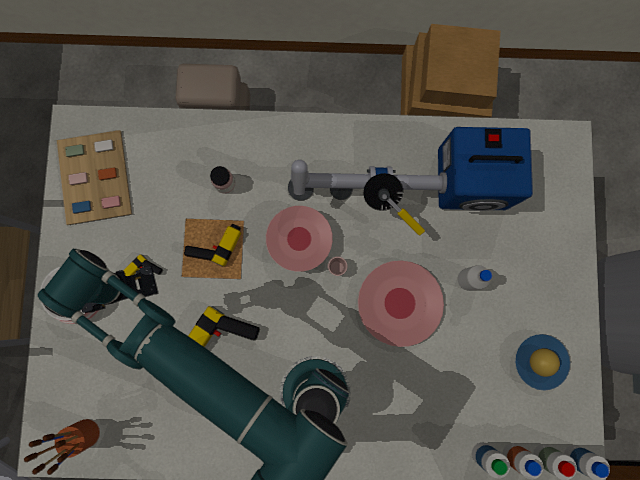

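Nothing has been disturbed (the big-plate pixel differences are only the arm's shadow). The gun is on the mat at (217,243) and the lever is on the mark. Handing in.

```bash
python3 -c "
from cell import order,manip
print(manip.state()['contact_force']); print(order.close_job())"
```

```text
[-0.32512736 -0.36755873  0.48134487]
the job is handed in; nothing more can be done
None
```

The job is done in the order asked and handed in at about 34 s on the robot's clock; no verdict was reported.

- **Lever:** I turned it from 0 to 45° in 7.5° steps while gripping it and let go there. The wrist camera read 44.9° from the sleeve's position and 46.0° from its direction. The coarser top view read 46.4° at the end. The lever stem covers the green mark.
- **Aiming:** I held the mid-sized gun for more than 2.6 s with the lens 150 mm from the plate centre, looking 40.0° down. The computed hit point was within 1 mm of the dark middle, from the arm's pose. A check just after lift-off showed the gun about 0.5° and 1–2 mm off in the grip.
- **Laying it back:** The gun was set down at low speed with about 8 N at contact. It lies on its side, fully on the cork mat, about 15 mm from where it started so that the handle end is also over the mat.
- **Other objects:** Before-and-after top views show no changed pixels at the plate, bottle, cup or jar. The image-shift check gave up to 0.5 pixel at the plate and cup, which I put down to shadow and interpolation.
- **Checks that failed:** The top view of the plate's dark disc was blocked by the arm during aiming. After laying the gun down, my rectangle fit of its outline was spoiled by stray pixels, so its final position rests on the pictures and the median point.

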